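# Fit the shredding disc on the food processor

### The job

Take the steel shredding disc off the bamboo board and fit it on the food processor: slide its centre hole over the spindle, turn it with only a light touch on the four drive studs until all its holes line up with them, then let it slide fully home, flat on the drive plate, and let go. The studs have stopped at no particular angle, so feel for them: never press so hard that the sprung drive goes down onto its stop, and stop turning when the studs catch instead of forcing the braked drive round. Leave the mug and the processor's feed lid standing where they are.

Things in the scene. Friction and masses are not known exactly. Their poses are not given: they have to be found in the camera images.
- disc: the shredding disc, lying flat on the board: stainless steel plate 150 mm across, 6 mm thick, low pressed teeth and a black plastic finger hub on top. A round 14 mm centre hole runs right through hub and plate; four 11 mm holes go through the plate on a 45 mm radius, at the disc's +x, +y, -x and -y. Origin: centre of its underside, z up through the hub. About 0.22 kg
- disc_grip (a point): the point to grip on the disc's hub: on the disc's axis, 30 mm above its underside. The hub is a block 32 mm wide (along the disc's x) and 56 mm long (along its y), its top 36 mm above the disc's underside; pinch it across the 32 mm, fingertips kept above the black collar (68 mm across, its top 9 mm above the underside) round the hub's foot
- machine: the food processor, fixed on the worktop, lid off: white motor base 200 x 210 x 85 mm, round control knob on its -x face, clear round bowl on top (176 mm across, 168 mm inside, rim 165 mm above the worktop), black handle at its +y side reaching 135 mm out from the axis. Origin: centre of its underside, on the upright axis of the drive
- drive_seat (a point): centre of the top face of the grey drive plate (116 mm across) in the bowl, on the drive axis, z up, 150 mm above the worktop when not pressed; it sinks with the drive but does not show its turning. A disc fully home has its underside 0 mm above this point, one resting on the stud tips 14 mm: four round-tipped steel studs, 8 mm thick, 14 mm tall, stand on the plate, evenly spaced on a 45 mm radius
- spindle_tip (a point): top of the round-tipped centre spindle, 12 mm thick, 30 mm tall, on the drive axis. Plate, studs and spindle are one piece, held by the motor's brake at the angle where they stopped, which is random and not reported. As the four studs are alike, a turn of 45 degrees or less, one way or the other, always brings the disc's holes over them
- drive_float (a joint): how far the sprung drive (plate, studs and spindle together) is pushed down, m: 0 up, 0.006 on its stop. It starts to sink at 4 N of downward push (more than the disc's own weight) and takes 1.5 N more per mm, so 13 N puts it on its stop; the 12 N mark is at 0.0055
- drive_slip (a joint): how far the braked drive has been forced round from where it had stopped, rad, anticlockwise from above positive: 0 at the start. The brake slips at a torque of 0.6 N m, far more than the rubbing of a lightly pressed disc; past 0.15 rad (9 degrees) either way it counts as forced
- board: bamboo board fixed on the worktop, 220 x 190 x 18 mm; origin: centre of its underside
- mug: grey ceramic mug, 82 mm across, 92 mm tall, handle on its +y side; origin: centre of its underside
- feed_lid: the processor's clear lid with its feed tube, lying on the worktop, 183 mm across, 114 mm tall; origin: centre of its underside
Mind the look-alikes: they are no part of the job. Several things have the shape of the disc; the one meant has the colours described above.

How it is judged:
On the way:
1. the disc is lifted clear of the board (z of disc in the frame of board above 0.045 m), for 0.1 s.
At the end, for the whole second after the job is handed in: The disc lies fully home on the drive plate: its underside within 2 mm of the plate's top face (so all four studs stand in its holes), its centre within 3 mm of the drive axis, level within 2 degrees, at rest and let go, and the drive sprung back up (within 1.5 mm) (z of disc in the frame of drive_seat between -0.003 and 0.002 m and horizontal distance between disc and drive_seat below 0.003 m and angle between disc's own z axis and vertical below 0.035 rad and value of joint drive_float below 0.0015 m and linear speed of disc below 0.01 m/s); the robot touches nothing.
It fails at once if the sprung drive is pushed down onto its stop (more than 5.5 mm, about 12 N) (value of joint drive_float above 0.0055 m).
It fails at once if the braked drive is forced round by more than 0.15 rad (value of joint drive_slip above 0.15 rad or value of joint drive_slip below -0.15 rad).
It fails at once if the mug or the feed lid is knocked or shifted by more than 25 mm (distance of any of mug, feed_lid from where it was at the start of the episode above 0.025 m).
It also fails if it takes over 61 s, if anything falls off the work surface, if the arm or the gripper's body presses on something with over 40 N, if the wrist force passes 120 N, or if a joint passes its speed limit or range.

### The arm

A 6-joint arm with a two-finger parallel gripper is mounted at the origin on the work surface. World frame = base frame: x ahead of the robot, y to its left, z up, the work surface at z = 0. Lengths are in m, angles in rad, forces in N, time in s.
With the tool pointing down it reaches from about 0.4 to 0.825 m from the base axis. Payload 7 kg.
Tool frame: the origin (TCP) lies midway between the tips of the shut fingers; the grasp point (between the pads) lies 19 mm behind it; z points along the fingers, y is the line along which they close (so a half turn about z gives the same grasp; the last joint's range is limited). The gripper opens to 88 mm and grips with 3 to 60 N. Pads are 19 mm wide; open, the fingers measure 130 mm over their backs; the gripper's body (78 mm by 193 mm) begins 47 mm behind the grasp point.
Start: joints at [1.537, 0.359, 0.012, 0, -1.224, -0.288], TCP at [0.213, 0.64, 0.227] pointing down, gripper open.
Joint ranges: [-3.07, 3.07], [-1.43, 2.12], [-1.02, 1.25], [-3.03, 1.67], [-3.05, -0], [-3.03, 3.03]. Speed limits (rad/s): [2.39, 2.39, 3.01, 3.14, 3.14, 3.14].

### API

Orientations are given as [roll, pitch, yaw] about the fixed x, y, z axes, in that order (R = Rz(yaw) Ry(pitch) Rx(roll)).
In Python, from station import telemetry, eyes, ticket, recognise, trace gives the robot as it stands. The module is installed in compiled form; this text tells all that it offers.
- The arm moves only by the tool servo_tool, never from a script. Its argument "series" is a list that holds one entry, the list of rows, each a list of 4 numbers: the shift along the tool's x, y, z in mm, then the turn about the tool's z in rad. In form: [[[x, y, z, roll], ...]]. A call has exactly 10 rows; each row shifts and turns the commanded pose from where the row before left it, along the tool's axes as they then stand; what a row does not reach is not made up. A row lasts 1/12 s, in which the tool goes at most 41.7 mm and 7.16 degrees, less where a joint would pass 70% of its speed; a pose out of reach is approached as far as the arm can. A call is refused whole if a number of a shift passes 41.7 or a number of a turn 0.125, either way. A call with a gripper value outside its range is refused whole. "claw" is the gripper's target within -1 to 1 (shut at 1, half-way at 0, fully open at -1), set as the call begins (left out, the last holds). The fingers move at their own pace and stop on an object; "grip_force" is the grip in N (left out, the last holds). Time passes only in rows, so rows that do not move let the fingers close, or fill a call up. It gives the time, the measured TCP pose, the force, the opening and the grip force at its end, in the units of the state.
- telemetry.get_state(): the state, without advancing time (a new reading comes with each control period).
- eyes.grab_frame(name): name is "scene" or "top" or "wrist"; returns the picture (420x560x3 uint8, red, green, blue); there is no depth.
- eyes.calibration(name): a dict with "mtx" (3x3 intrinsics, pixels), "rvec" (rotation vector, rad) and "tvec" (3), from world to camera coordinates, as OpenCV has them. Camera axes: x right, y down, z forward; pixel columns grow to the right and rows downward; lengths in m; the calibration is good to about 2 mm. A picture is of the moment at which its call begins: read the wrist's pose just before it. calibration takes no time and is no camera call; for the wrist camera it gives the pose at the moment of the call.
- ticket.job_done(): hands the job in; it is judged then, once.
Trained networks look in the newest picture that a camera, given by its name, has taken for a name from the list of things; names that differ only in an ending like _2 or _b are one class to them, and where a whole thing is asked for, a point or a joint stands for the part that bears it (a point fixed in the world has none). Each returns a list of dicts, best first, with "conf" (0 to 1); they miss things now and then, are a little off and sometimes report something else, mostly with a low value. They report only what shows in the picture. A call takes as long as a camera call. They do not tell look-alikes from the thing itself.
- recognise(camera, name): "position" ([x, y, z] in m, in world coordinates, good to about 4 mm: the middle of the surface that is visible of it).
- trace(camera, name): "mask" (420x560 bool, what is visible of it).
The state is a dict: "t": time; "q": joint angles; "qd": joint speeds; "joint_efforts": joint torques, N m; "eef_pos": TCP position; "ee_rot": TCP orientation; "force": force on the tool from outside, world axes, zero at the start; "moment": the same for the moment, N m; "width": finger opening in m; "gripper_force": force on a finger pad.
Only numpy, scipy, OpenCV 4.12 (cv2) and the standard library are available. Lean on these libraries where they do the work, as an engineer would, in place of code of your own. Each camera call takes 0.05 s, during which the arm holds its last target. There are 200 camera calls.

## Working session

There is one attempt and no reset: what is moved stays moved. The work goes in short steps, Python scripts to look and compute and a tool call to move; the robot and the scene stay as the last step left them, time stands still between calls to the robot, and variables do not carry over. Pictures are saved under pics/ and viewed, at most 10 in all, crops included, and the job is handed in when it is done.

Besides the shell and the picture viewer there is one more tool, called after ">>>" as name(argument=value, ...), one argument or row to a line, values as JSON. servo_tool: Moves the arm, as the interface text tells. Its arguments: {"type":"object","properties":{"series":{"type":"array"},"claw":{"type":"number"},"grip_force":{"type":"number"}},"required":["series"]}

```bash
mkdir -p pics
python3 - <<'E'
from station import telemetry, eyes, recognise
import cv2,numpy as np
s=telemetry.get_state();print({k:np.round(v,3) for k,v in s.items()})
for c in("top","scene"):
    im=eyes.grab_frame(c);cv2.imwrite(f"pics/{c}0.png",im[:,:,::-1])
    k=eyes.calibration(c);print(c,{a:np.round(np.ravel(b),3) for a,b in k.items()})
    for n in("disc","machine","board","spindle_tip","drive_seat","mug","feed_lid"):
        print(n,[(np.round(r["position"],3),round(r["conf"],2)) for r in recognise(c,n)][:4])
print(telemetry.get_state()["t"])
E
```

```text
{'t': np.float64(0.0), 'q': array([ 1.537,  0.359,  0.011, -0.   , -1.224, -0.288]), 'qd': array([-0.   ,  0.   ,  0.001, -0.001, -0.002, -0.   ]), 'joint_efforts': array([-1.0000e-03, -5.8271e+01,  2.9305e+01,  6.9970e+00,  7.0000e-03,
       -0.0000e+00]), 'eef_pos': array([0.213, 0.64 , 0.226]), 'ee_rot': array([ 3.14 , -0.   , -0.322]), 'force': array([ 0.7  , -0.831, -0.12 ]), 'moment': array([ 0.039,  0.017, -0.017]), 'gripper_force': np.float64(0.0), 'width': np.float64(0.088)}
top {'mtx': array([384.829,   0.   , 274.311,   0.   , 384.829, 210.791,   0.   ,
         0.   ,   1.   ]), 'rvec': array([ 2.102, -2.163,  0.162]), 'tvec': array([0.029, 0.538, 0.775])}
disc [(array([ 0.496, -0.211,  0.021]), 0.72), (array([ 0.286, -0.189,  0.005]), 0.72), (array([0.452, 0.025, 0.004]), 0.71)]
machine []
board [(array([ 0.539, -0.183,  0.02 ]), 0.62)]
spindle_tip [(array([0.498, 0.277, 0.147]), 0.85)]
drive_seat [(array([0.49 , 0.275, 0.148]), 0.55)]
mug [(array([0.8  , 0.121, 0.052]), 0.7), (array([0.491, 0.26 , 0.117]), 0.32)]
feed_lid []
scene {'mtx': array([387.518,   0.   , 278.214,   0.   , 387.518, 208.915,   0.   ,
         0.   ,   1.   ]), 'rvec': array([ 2.545,  0.78 , -0.21 ]), 'tvec': array([-0.449, -0.198,  0.984])}
disc [(array([0.466, 0.022, 0.006]), 0.9), (array([ 0.295, -0.195,  0.008]), 0.68), (array([ 0.507, -0.216,  0.02 ]), 0.65)]
machine [(array([0.513, 0.24 , 0.105]), 0.82), (array([0.787, 0.13 , 0.051]), 0.26)]
board [(array([ 0.57 , -0.198,  0.012]), 0.66)]
spindle_tip [(array([0.501, 0.269, 0.148]), 0.76)]
drive_seat [(array([0.494, 0.271, 0.15 ]), 0.57)]
mug [(array([0.785, 0.13 , 0.05 ]), 0.98), (array([ 0.51 , -0.215,  0.021]), 0.37)]
feed_lid [(array([ 0.783, -0.07 ,  0.018]), 0.87)]
0.8
```

View pics/top0.png

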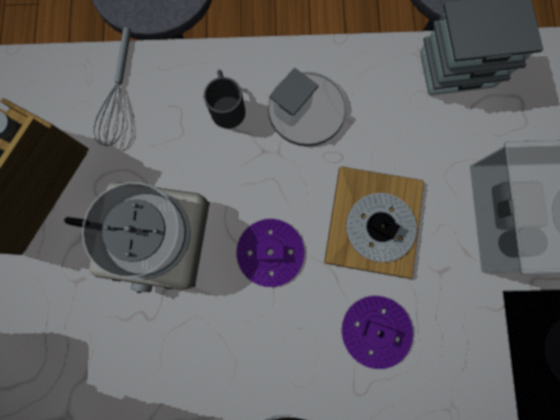

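View pics/scene0.png

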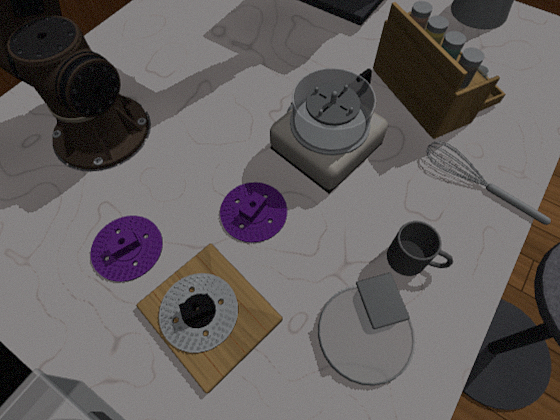

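```bash
cat > h.py <<'E'
from station import telemetry, eyes, recognise, trace
import cv2,numpy as np
from scipy.spatial.transform import Rotation as R
def cam(c):
    k=eyes.calibration(c);K=np.reshape(k["mtx"],(3,3));Rm=cv2.Rodrigues(np.ravel(k["rvec"]).astype(float))[0];t=np.ravel(k["tvec"]);return K,Rm,t
def p2w(C,uv,z):
    K,Rm,t=C;uv=np.atleast_2d(uv);d=(Rm.T@np.linalg.inv(K)@np.c_[uv,np.ones(len(uv))].T).T;o=-Rm.T@t
    return o+d*((z-o[2])/d[:,2])[:,None]
def w2p(C,P):
    K,Rm,t=C;q=(K@(Rm@np.atleast_2d(P).T+t[:,None])).T;return q[:,:2]/q[:,2:]
def plan(target,yaw,n=10,s=None):
    s=s or telemetry.get_state();p=np.array(s["eef_pos"]);y0=s["ee_rot"][2];dy=(yaw-y0+np.pi)%(2*np.pi)-np.pi
    d=(np.array(target)-p)/n*1000;out=[]
    for i in range(n):
        y=y0+dy*i/n;c,sn=np.cos(y),np.sin(y)
        out.append([round(float(v),1) for v in(c*d[0]+sn*d[1],sn*d[0]-c*d[1],-d[2])]+[round(float(-dy/n),4)])
    print(out)
def st():
    s=telemetry.get_state();print("t",round(float(s["t"]),2),"p",np.round(s["eef_pos"],4),"rpy",np.round(s["ee_rot"],3),"F",np.round(s["force"],2),"M",np.round(s["moment"],2),"w",round(float(s["width"]),4),"g",s["gripper_force"],"q6",np.round(s["q"],2));return s
E
python3 - <<'E'
from h import *
s=st();K,Rm,t=cam("wrist");Rt=R.from_euler("xyz",s["ee_rot"]).as_matrix()
print("cam in tool",Rt.T@(-Rm.T@t-s["eef_pos"]),"axes",np.round(Rt.T@Rm.T,3))
C=cam("top");im=cv2.imread("pics/top0.png")
print("rack",p2w(C,[[88,150],[45,195],[5,105]],0.2),"floor",p2w(C,[[88,150],[20,250]],0))
# steel disc: grey on board
print("disc",p2w(C,[[382,227]],0.024),"spindle",p2w(C,[[133,231]],0.18))
plan([.3,.45,.42],-.322)
E
```

```text
t 0.8 p [0.2135 0.6404 0.2266] rpy [-3.142  0.    -0.322] F [ 1.07 -0.28 -0.07] M [-0.02 -0.02 -0.02] w 0.0872 g 0.0 q6 [ 1.54  0.36  0.01  0.   -1.22 -0.29]
cam in tool [ 0.06666905 -0.00057421 -0.15819312] axes [[ 0.    -0.969 -0.248]
 [ 1.     0.     0.001]
 [-0.001 -0.248  0.969]]
rack [[0.63163667 0.33918648 0.2       ]
 [0.55238761 0.41029068 0.2       ]
 [0.72137655 0.49481741 0.2       ]] floor [[0.70073066 0.44109188 0.        ]
 [0.47377394 0.5813692  0.        ]]
disc [[ 0.49938003 -0.21773635  0.024     ]] spindle [[0.48737216 0.26209734 0.18      ]]
[[14.2, 15.3, -19.3, 0.0], [14.2, 15.3, -19.3, 0.0], [14.2, 15.3, -19.3, 0.0], [14.2, 15.3, -19.3, 0.0], [14.2, 15.3, -19.3, 0.0], [14.2, 15.3, -19.3, 0.0], [14.2, 15.3, -19.3, 0.0], [14.2, 15.3, -19.3, 0.0], [14.2, 15.3, -19.3, 0.0], [14.2, 15.3, -19.3, 0.0]]
```

>>> servo_tool(
  series=[
    [[14,15,-20,0],[14,15,-20,0],[14,15,-20,0],[14,15,-20,0],[14,15,-20,0],[14,15,-20,0],[14,15,-20,0],[14,15,-20,0],[14,15,-20,0],[14,15,-20,0]],
  ],
)

```text
t: 1.63
eef_pos: [0.2991, 0.4526, 0.4278]
ee_rot: [-3.141, 0.0, -0.322]
force: [0.6, -0.2, -0.5]
width: 0.0875
gripper_force: 0.0
```

```bash
python3 -c "
from h import *
st();plan([.47,.265,.42],0)"
```

```text
t 1.63 p [0.2991 0.4526 0.4278] rpy [-3.141  0.    -0.322] F [ 0.57 -0.17 -0.5 ] M [ 0.11 -0.04  0.01] w 0.0875 g 0.0 q6 [ 1.35  0.07  0.09  0.   -1.59 -0.1 ]
[[22.1, 12.4, 0.8, -0.0322], [21.7, 13.1, 0.8, -0.0322], [21.3, 13.8, 0.8, -0.0322], [20.8, 14.5, 0.8, -0.0322], [20.4, 15.1, 0.8, -0.0322], [19.9, 15.8, 0.8, -0.0322], [19.4, 16.4, 0.8, -0.0322], [18.8, 17.0, 0.8, -0.0322], [18.3, 17.6, 0.8, -0.0322], [17.7, 18.2, 0.8, -0.0322]]
```

>>> servo_tool(
  series=[
    [[22,12.5,1,-0.032],[22,13,1,-0.032],[21,14,1,-0.032],[21,14.5,1,-0.032],[20.5,15,1,-0.032],[20,16,1,-0.032],[19.5,16.5,1,-0.032],[19,17,1,-0.032],[18.5,17.5,0,-0.032],[17.5,18,0,-0.032]],
  ],
)

```text
t: 2.47
eef_pos: [0.4708, 0.2647, 0.4187]
ee_rot: [-3.141, -0.0, -0.0]
force: [0.2, -0.2, -0.4]
width: 0.0876
gripper_force: 0.0
```

Run:
```python
from h import *
s=st();im=eyes.grab_frame("wrist");C=cam("wrist");cv2.imwrite("pics/w1.png",im[:,:,::-1]);np.savez("w1.npz",K=C[0],R=C[1],t=C[2])
for n in("spindle_tip","drive_seat"):print(n,[(np.round(r["position"],4),round(r["conf"],2)) for r in recognise("wrist",n)][:3])
print(w2p(C,[[.487,.265,.15],[.487,.265,.18]]))
plan([.44,-.215,.33],0)
```

```text
t 2.47 p [0.4708 0.2647 0.4187] rpy [-3.141 -0.    -0.   ] F [ 0.17 -0.18 -0.45] M [ 0.02 -0.1   0.01] w 0.0876 g 0.0 q6 [ 0.88  0.07  0.06 -0.   -1.57  0.7 ]
spindle_tip [(array([0.494 , 0.2734, 0.1487]), 0.8)]
drive_seat [(array([0.4976, 0.2749, 0.1476]), 0.86)]
[[274.11273635 160.95911436]
 [273.99535652 164.25189141]]
[[-2.9, 48.0, 8.9, -0.0004], [-2.9, 48.0, 8.9, -0.0004], [-2.9, 48.0, 8.9, -0.0004], [-2.9, 48.0, 8.9, -0.0004], [-3.0, 48.0, 8.9, -0.0004], [-3.0, 48.0, 8.9, -0.0004], [-3.0, 48.0, 8.9, -0.0004], [-3.0, 48.0, 8.9, -0.0004], [-3.0, 48.0, 8.9, -0.0004], [-3.1, 48.0, 8.9, -0.0004]]
```

View pics/w1.png

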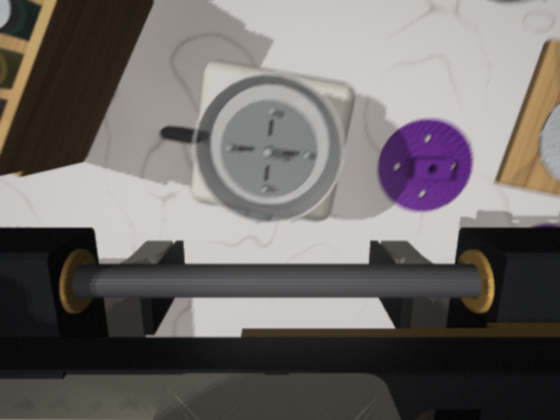

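Run:
```python
import cv2
im=cv2.imread("pics/w1.png")[90:215,205:335]
cv2.imwrite("pics/w1c.png",cv2.convertScaleAbs(cv2.resize(im,None,fx=4.6,fy=4.6,interpolation=cv2.INTER_CUBIC),alpha=1.3))
```

```text
(no output)
```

View pics/w1c.png

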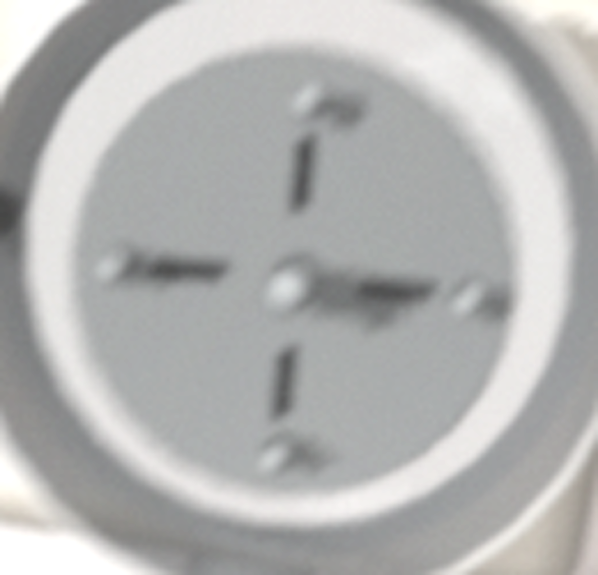

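>>> servo_tool(
  series=[
    [[-3,41,5,0],[-3,41,5,0],[-3,41,5,0],[-3,41,5,0],[-3,41,5,0],[-3,41,5,0],[-3,41,5,0],[-3,41,5,0],[-3,41,5,0],[-3,41,5,0]],
  ],
)

```text
t: 3.45
eef_pos: [0.4388, -0.1452, 0.3689]
ee_rot: [-3.141, -0.002, -0.001]
force: [1.0, 0.6, 0.1]
width: 0.0876
gripper_force: 0.0
```

Run:
```python
from h import *
d=np.load("w1.npz");C=(d["K"],d["R"],d["t"])
f=lambda a:np.array(a,float)/4.6+[205-.4,90-.4]
S=p2w(C,f([[310,100],[115,263],[468,298],[275,455]]),.161);sp=p2w(C,f([[288,285]]),.177)
c=S.mean(0);print(S,c,sp,np.linalg.norm(S-c,axis=1),np.degrees(np.arctan2(*(S-c)[:,[1,0]].T[::1].tolist()[::1])) )
a=np.arctan2((S-c)[:,1],(S-c)[:,0]);print("ang",np.degrees((a+np.pi/4)%(np.pi/2)-np.pi/4))
Ct=cam("top");print("spindle top",p2w(Ct,[[133,231]],.178))
s=st();im=eyes.grab_frame("wrist");C=cam("wrist");cv2.imwrite("pics/w2.png",im[:,:,::-1]);np.savez("w2.npz",K=C[0],R=C[1],t=C[2])
print(recognise("wrist","disc_grip"),w2p(C,[[.499,-.217,.024]]))
```

```text
[[0.54439304 0.26733869 0.161     ]
 [0.50470076 0.31648358 0.161     ]
 [0.49604392 0.22742905 0.161     ]
 [0.4555095  0.27655895 0.161     ]] [0.5001618  0.27195257 0.161     ] [[0.50079936 0.27259171 0.177     ]] [0.04447123 0.04476174 0.04471354 0.04488928] [ -5.95513073  84.18006308 -95.28413282 174.11014047]
ang [-5.95513073 -5.81993692 -5.28413282 -5.88985953]
spindle top [[0.48761295 0.2628565  0.178     ]]
t 3.45 p [ 0.4388 -0.1452  0.3689] rpy [-3.141e+00 -2.000e-03 -1.000e-03] F [1.03 0.61 0.14] M [-0.07 -0.23 -0.01] w 0.0876 g 0.0 q6 [ 0.11 -0.07 -0.18 -0.   -1.46  1.46]
[{'position': [0.5084, -0.2136, 0.0237], 'conf': 0.88}, {'position': [0.4626, 0.0235, 0.0043], 'conf': 0.76}, {'position': [0.3122, -0.1919, 0.0062], 'conf': 0.64}] [[324.26911016 119.05293975]]
```

View pics/w2.png

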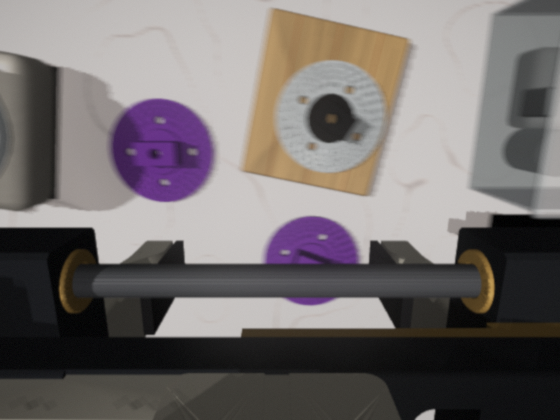

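Run:
```python
from h import *
d=np.load("w2.npz");C=(d["K"],d["R"],d["t"])
im=cv2.imread("pics/w2.png")[50:185,265:405]
cv2.imwrite("pics/w2c.png",cv2.convertScaleAbs(cv2.resize(im,None,fx=4.2,fy=4.2,interpolation=cv2.INTER_CUBIC),alpha=1.3))
S=p2w(C,[[303,100],[349,90],[358,136],[311,146]],.024);c=S.mean(0);a=np.arctan2((S-c)[:,1],(S-c)[:,0])
print(S,c,np.linalg.norm(S-c,axis=1),np.degrees(a),p2w(C,[[331,118]],.054))
```

```text
[[ 0.52417569 -0.18747576  0.024     ]
 [ 0.5367866  -0.24916416  0.024     ]
 [ 0.47594893 -0.2644804   0.024     ]
 [ 0.46253329 -0.19952255  0.024     ]] [ 0.49986113 -0.22516072  0.024     ] [0.04484812 0.04404153 0.0460199  0.04528447] [  57.16965104  -33.02591735 -121.30580446  145.51725561] [[ 0.50060408 -0.22165049  0.054     ]]
```

View pics/w2c.png

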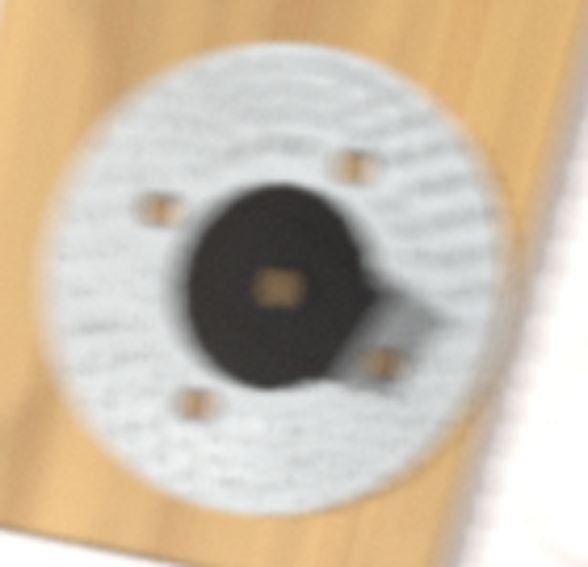

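>>> servo_tool(
  series=[
    [[0,8,16,0],[0,8,16,0],[0,8,16,0],[0,8,16,0],[0,8,16,0],[0,8,16,0],[0,8,16,0],[0,8,16,0],[0,8,16,0],[0,5,6,0]],
  ],
)

```text
t: 4.38
eef_pos: [0.4386, -0.2204, 0.2166]
ee_rot: [-3.141, 0.002, -0.002]
force: [-0.2, 0.4, 0.5]
width: 0.0878
gripper_force: 0.0
```

Run:
```python
from h import *
s=st();im=eyes.grab_frame("wrist");C=cam("wrist");cv2.imwrite("pics/w3.png",im[:,:,::-1]);np.savez("w3.npz",K=C[0],R=C[1],t=C[2])
u,v=w2p(C,[[.5,-.224,.024]])[0].astype(int);print(u,v)
x0,y0=u-95,max(v-95,0);print(x0,y0)
c=cv2.resize(im[y0:y0+190,x0:x0+190,::-1],None,fx=3,fy=3,interpolation=cv2.INTER_CUBIC)
cv2.imwrite("pics/w3c.png",np.clip(255*(c/255.)**.45,0,255).astype(np.uint8))
```

```text
t 4.38 p [ 0.4386 -0.2204  0.2166] rpy [-3.141e+00  2.000e-03 -2.000e-03] F [-0.23  0.36  0.47] M [0.02 0.1  0.03] w 0.0878 g 0.0 q6 [-0.06  0.06 -0.4  -0.   -1.12  1.63]
279 120
184 25
```

View pics/w3c.png

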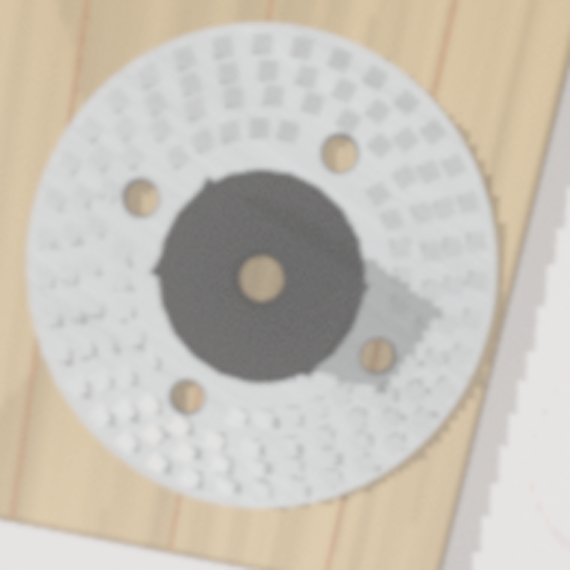

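Run:
```python
from h import *
d=np.load("w3.npz");C=(d["K"],d["R"],d["t"])
f=lambda a:np.array(a,float)/3+[184-.33,25-.33]
S=p2w(C,f([[141,197],[340,153],[377,355],[187,397]]),.024);c=S.mean(0);a=np.degrees(np.arctan2((S-c)[:,1],(S-c)[:,0]))
print(S,c,np.linalg.norm(S-c,axis=1),a,((a+45)%90-45).mean())
H=p2w(C,f([[208,180],[155,270],[308,375],[365,288],[262,277]]),.054);print(H,H[:4].mean(0),np.linalg.norm(np.diff(H[:4],axis=0),axis=1))
l=H[3]-H[0]+H[2]-H[1];print("long",np.degrees(np.arctan2(l[1],l[0])))
```

```text
[[ 0.52777746 -0.17769407  0.024     ]
 [ 0.54066788 -0.23979585  0.024     ]
 [ 0.47886081 -0.25261309  0.024     ]
 [ 0.46536531 -0.19065894  0.024     ]] [ 0.50316787 -0.21519049  0.024     ] [0.04485101 0.0448517  0.0446238  0.04506473] [  56.7223638   -33.27059684 -123.00487798  147.01889213] -33.13355472420161
[[ 0.53048175 -0.20062278  0.054     ]
 [ 0.50567116 -0.1847583   0.054     ]
 [ 0.47531262 -0.22943696  0.054     ]
 [ 0.50049274 -0.2459448   0.054     ]
 [ 0.50365164 -0.21587507  0.054     ]] [ 0.50298957 -0.21519071  0.054     ] [0.02944906 0.05401688 0.03010892]
long -123.84277766017684
```

```bash
python3 -c "
from h import *
plan([.503,-.2155,.12],.991)"
```

```text
[[6.5, -0.5, 9.6, -0.0993], [6.5, 0.1, 9.6, -0.0993], [6.4, 0.7, 9.6, -0.0993], [6.3, 1.4, 9.6, -0.0993], [6.2, 2.0, 9.6, -0.0993], [5.9, 2.6, 9.6, -0.0993], [5.6, 3.2, 9.6, -0.0993], [5.3, 3.7, 9.6, -0.0993], [4.9, 4.2, 9.6, -0.0993], [4.5, 4.7, 9.6, -0.0993]]
```

>>> servo_tool(
  series=[
    [[6.5,-0.5,9.6,-0.0993],[6.5,0.1,9.6,-0.0993],[6.4,0.7,9.6,-0.0993],[6.3,1.4,9.6,-0.0993],[6.2,2,9.6,-0.0993],[5.9,2.6,9.6,-0.0993],[5.6,3.2,9.6,-0.0993],[5.3,3.7,9.6,-0.0993],[4.9,4.2,9.6,-0.0993],[4.5,4.7,9.6,-0.0993]],
  ],
)

```text
t: 5.27
eef_pos: [0.5051, -0.2151, 0.1233]
ee_rot: [3.14, -0.001, 0.997]
force: [-0.4, -0.6, 0.3]
width: 0.088
gripper_force: 0.0
```

```bash
python3 -c "
from h import *
st();plan([.503,-.2155,.032],.991)"
```

```text
t 5.27 p [ 0.5051 -0.2151  0.1233] rpy [ 3.14e+00 -1.00e-03  9.97e-01] F [-0.37 -0.61  0.33] M [-0.08 -0.07 -0.03] w 0.088 g 0.0 q6 [-0.05  0.24 -0.41  0.   -0.92  2.61]
[[-0.2, -0.2, 9.1, 0.0006], [-0.2, -0.2, 9.1, 0.0006], [-0.2, -0.2, 9.1, 0.0006], [-0.2, -0.2, 9.1, 0.0006], [-0.2, -0.2, 9.1, 0.0006], [-0.2, -0.2, 9.1, 0.0006], [-0.2, -0.2, 9.1, 0.0006], [-0.2, -0.2, 9.1, 0.0006], [-0.2, -0.2, 9.1, 0.0006], [-0.2, -0.2, 9.1, 0.0006]]
```

>>> servo_tool(
  series=[
    [[0,0,12,0],[0,0,12,0],[0,0,12,0],[0,0,12,0],[0,0,12,0],[0,0,10,0],[0,0,8,0],[0,0,4,0],[0,0,2,0],[0,0,0,0]],
  ],
)

```text
t: 6.1
eef_pos: [0.5039, -0.2157, 0.0385]
ee_rot: [-3.141, 0.0, 0.991]
force: [0.3, 1.2, -0.3]
width: 0.0875
gripper_force: 0.0
```

```bash
python3 -c "
from h import *
st();plan([.503,-.2155,.032],.991,1)"
```

```text
t 6.1 p [ 0.5039 -0.2157  0.0385] rpy [-3.141  0.     0.991] F [ 0.31  1.22 -0.26] M [-0.1  -0.11 -0.03] w 0.0875 g 0.0 q6 [-0.05  0.35 -0.5   0.   -0.72  2.61]
[[-0.3, -0.9, 6.5, 0.0004]]
```

>>> servo_tool(
  series=[
    [[-0.3,-0.9,3,0],[0,0,2.5,0],[0,0,1,0],[0,0,0,0],[0,0,0,0],[0,0,0,0],[0,0,0,0],[0,0,0,0],[0,0,0,0],[0,0,0,0]],
  ],
)

```text
t: 6.93
eef_pos: [0.5029, -0.2156, 0.0321]
ee_rot: [3.142, -0.0, 0.991]
force: [-0.6, -0.1, 0.0]
width: 0.0879
gripper_force: 0.0
```

>>> servo_tool(
  series=[
    [[0,0,0,0],[0,0,0,0],[0,0,0,0],[0,0,0,0],[0,0,0,0],[0,0,0,0],[0,0,0,0],[0,0,0,0],[0,0,0,0],[0,0,0,0]],
  ],
  claw=1,
  grip_force=25,
)

```text
t: 7.77
eef_pos: [0.5028, -0.2156, 0.032]
ee_rot: [-3.141, 0.0, 0.991]
force: [0.0, 0.2, -0.2]
width: 0.0318
gripper_force: 25.0
```

```bash
python3 -c "
from h import *
st()"
```

```text
t 7.77 p [ 0.5028 -0.2156  0.032 ] rpy [-3.141  0.     0.991] F [ 0.05  0.25 -0.19] M [-0.04  0.01  0.01] w 0.0318 g 24.99906063079834 q6 [-0.05  0.36 -0.5   0.   -0.71  2.61]
```

>>> servo_tool(
  series=[
    [[0,0,-5,0],[0,0,-15,0],[0,0,-25,0],[0,0,-30,0],[0,0,-30,0],[0,0,-30,0],[0,0,-30,0],[0,0,-30,0],[0,0,-20,0],[0,0,-10,0]],
  ],
)

```text
t: 8.6
eef_pos: [0.5036, -0.2158, 0.2605]
ee_rot: [3.138, -0.002, 0.991]
force: [-0.1, -0.7, -2.4]
width: 0.0319
gripper_force: 25.0
```

```bash
python3 -c "
from h import *
s=st();plan([.5,.272,.26],1.471,16)"
```

```text
t 8.6 p [ 0.5036 -0.2158  0.2605] rpy [ 3.138e+00 -2.000e-03  9.910e-01] F [-0.06 -0.74 -2.41] M [-0.13 -0.16  0.  ] w 0.0319 g 24.998425841331482 q6 [-0.05  0.13 -0.22  0.   -1.22  2.61]
[[25.4, -16.9, 0.0, -0.03], [25.9, -16.1, 0.0, -0.03], [26.4, -15.3, 0.0, -0.03], [26.8, -14.5, 0.0, -0.03], [27.2, -13.7, 0.0, -0.03], [27.6, -12.9, 0.0, -0.03], [28.0, -12.1, 0.0, -0.03], [28.3, -11.2, 0.0, -0.03], [28.7, -10.4, 0.0, -0.03], [29.0, -9.5, 0.0, -0.03], [29.2, -8.6, 0.0, -0.03], [29.5, -7.8, 0.0, -0.03], [29.7, -6.9, 0.0, -0.03], [29.9, -6.0, 0.0, -0.03], [30.1, -5.1, 0.0, -0.03], [30.2, -4.2, 0.0, -0.03]]
```

>>> servo_tool(
  series=[
    [[25.4,-16.9,0,-0.03],[25.9,-16.1,0,-0.03],[26.4,-15.3,0,-0.03],[26.8,-14.5,0,-0.03],[27.2,-13.7,0,-0.03],[27.6,-12.9,0,-0.03],[28,-12.1,0,-0.03],[28.3,-11.2,0,-0.03],[28.7,-10.4,0,-0.03],[29,-9.5,0,-0.03]],
  ],
)

```text
t: 9.43
eef_pos: [0.4997, 0.0906, 0.2561]
ee_rot: [-3.14, 0.001, 1.293]
force: [-0.1, 0.6, -2.0]
width: 0.0317
gripper_force: 25.0
```

>>> servo_tool(
  series=[
    [[29.2,-8.6,0,-0.03],[29.5,-7.8,0,-0.03],[29.7,-6.9,0,-0.03],[29.9,-6,0,-0.03],[30,-5,0,-0.03],[18,-3,0,-0.03],[9,-1,0,0],[3,0,0,0],[0,0,0,0],[0,0,0,0]],
  ],
)

```text
t: 10.27
eef_pos: [0.4989, 0.271, 0.2568]
ee_rot: [-3.141, 0.001, 1.47]
force: [-0.1, -0.3, -2.3]
width: 0.0319
gripper_force: 25.0
```

Run:
```python
from h import *
s=st();im=eyes.grab_frame("wrist");C=cam("wrist");cv2.imwrite("pics/w4.png",im[:,:,::-1]);np.savez("w4.npz",K=C[0],R=C[1],t=C[2])
for c in("scene","top"):
    cv2.imwrite(f"pics/{c}1.png",eyes.grab_frame(c)[:,:,::-1])
a=cv2.imread("pics/w4.png");b=cv2.imread("pics/scene1.png")[40:250,220:500];b=cv2.resize(b,(560,420))
cv2.imwrite("pics/mix.png",cv2.resize(np.hstack([a,b]),(800,300)))
print("pred centre px",w2p(C,[[*s["eef_pos"][:2],s["eef_pos"][2]-.013]]))
plan([.5,.272,.215],1.471,1)
```

```text
t 10.27 p [0.4989 0.271  0.2568] rpy [-3.141e+00  1.000e-03  1.470e+00] F [-0.07 -0.27 -2.27] M [-0.15 -0.19  0.01] w 0.0319 g 24.998425841331482 q6 [ 0.84  0.16 -0.18 -0.   -1.23  2.2 ]
pred centre px [[275.30940653 249.48568392]]
[[1.2, 0.7, 42.2, -0.0011]]
```

View pics/mix.png

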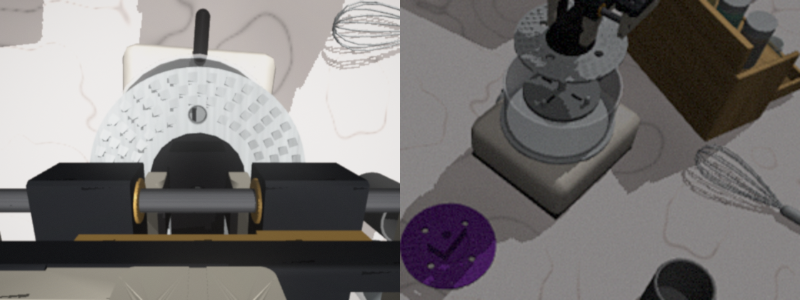

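Run:
```python
from h import *
d=np.load("w4.npz");C=(d["K"],d["R"],d["t"]);im=cv2.imread("pics/w4.png");g=cv2.cvtColor(im,cv2.COLOR_BGR2GRAY)
for r in g[143:178,260:296]:print("".join(f"{v//10:3d}" for v in r))
p=np.array([.4989,.271,.2568])
print("disc +y hole expected",w2p(C,[p+[.045*np.cos(1.47),.045*np.sin(1.47),-.007]]))
dr=np.array([.5003,.272]);a=np.radians(84.3)
print("stud tip,base",w2p(C,[[*(dr+.045*np.array([np.cos(a),np.sin(a)])),z] for z in(.164,.15)]))
# outer edge: strong gradient along rays from expected centre
c=p+[0,0,-.010]
pts=[]
for th in np.radians(np.arange(-60,61,4)+84.3):
    r=np.arange(.065,.085,.0003);uv=w2p(C,[c+[x*np.cos(th),x*np.sin(th),0] for x in r]).astype(np.float32)
    v=cv2.remap(cv2.GaussianBlur(g,(3,3),0),uv[:,0].reshape(-1,1),uv[:,1].reshape(-1,1),cv2.INTER_LINEAR).ravel().astype(float)
    q=np.abs(v[5:]-v[:-5]);i=q.argmax();pts.append((round(np.degrees(th)-84.3),round(r[i+2]*1000,1),int(q[i])))
print(pts)
```

```text
21 21 21 21 21 21 21 21 21 21 21 21 21 20 20 21 21 21 21 21 21 21 21 21 21 21 21 21 20 20 20 21 21 21 21 21
 21 21 21 21 21 21 20 20 21 21 21 21 20 20 20 21 21 21 21 21 21 21 21 21 21 21 21 21 21 20 20 21 21 21 21 21
 21 21 21 20 19 19 19 20 20 20 20 21 20 20 20 20 21 21 21 21 21 21 21 21 21 21 21 21 20 19 19 20 21 21 21 21
 21 21 21 19 16 16 17 18 19 20 20 20 19 19 19 19 19 20 20 20 20 21 21 21 21 21 21 21 20 18 17 18 19 20 21 21
 21 21 21 20 18 17 19 20 20 20 20 18 17 17 17 16 16 16 17 17 18 19 20 21 21 21 21 21 20 19 18 18 18 19 20 20
 21 21 21 21 20 20 21 21 21 19 18 16 14 13 13 13 13 13 14 14 14 16 17 19 20 21 21 21 21 20 20 20 20 20 20 21
 21 21 21 21 22 22 21 21 19 17 15 13 11 11 11 12 14 14 14 13 13 13 14 16 18 20 21 21 20 19 20 20 21 21 21 21
 21 21 21 22 22 22 21 19 16 13 11 10 10 11 11 13 15 16 15 15 14 14 13 13 15 18 20 21 20 18 18 19 21 21 22 22
 21 21 21 21 21 21 19 16 12  9  8  8  8  9 10 13 15 16 16 16 16 15 14 13 13 15 17 20 20 19 19 20 21 21 21 22
 21 21 21 21 21 19 16 13 10  8  6  6  6  7  9 13 15 16 16 16 16 16 15 14 13 13 15 18 20 20 20 21 21 21 22 22
 21 21 21 2
[... 3017 characters left out ...]
6, np.float64(67.1), 31), (-32, np.float64(76.1), 19), (-28, np.float64(67.1), 14), (-24, np.float64(77.6), 52), (-20, np.float64(78.5), 85), (-16, np.float64(79.1), 90), (-12, np.float64(80.0), 91), (-8, np.float64(80.6), 91), (-4, np.float64(83.6), 103), (0, np.float64(76.4), 106), (4, np.float64(76.4), 92), (8, np.float64(81.8), 91), (12, np.float64(81.2), 90), (16, np.float64(80.9), 85), (20, np.float64(80.0), 82), (24, np.float64(79.7), 83), (28, np.float64(78.5), 80), (32, np.float64(77.6), 75), (36, np.float64(81.2), 43), (40, np.float64(75.8), 7), (44, np.float64(68.0), 42), (48, np.float64(75.5), 7), (52, np.float64(67.4), 15), (56, np.float64(71.6), 23), (60, np.float64(82.4), 10)]
```

>>> servo_tool(
  series=[
    [[0,-2.5,0,0.12],[0,0,0,0.12],[0,0,0,0.12],[0,0,0,0.12],[0,0,0,0.12],[0,0,0,0.12],[0,0,0,0.12],[0,0,0,0.12],[0,0,0,0.12],[0,0,0,0.12]],
  ],
)

```text
t: 11.25
eef_pos: [0.4967, 0.2713, 0.2573]
ee_rot: [-3.141, -0.0, 0.264]
force: [0.7, 0.7, -3.7]
width: 0.0318
gripper_force: 25.0
```

>>> servo_tool(
  series=[
    [[0,0,0,0.12],[0,0,0,0.12],[0,0,0,0.12],[0,0,0,0.0108],[0,0,0,0],[0,0,0,0],[0,0,0,0],[0,0,0,0],[0,0,0,0],[0,0,0,0]],
  ],
)

```text
t: 12.08
eef_pos: [0.4966, 0.2722, 0.2571]
ee_rot: [3.142, -0.0, -0.099]
force: [0.3, -0.4, -2.4]
width: 0.0318
gripper_force: 25.0
```

Run:
```python
from h import *
s=st();im=eyes.grab_frame("wrist");C=cam("wrist");cv2.imwrite("pics/w5.png",im[:,:,::-1]);np.savez("w5.npz",K=C[0],R=C[1],t=C[2])
p=np.array(s["eef_pos"]);y=s["ee_rot"][2]
print("hole expected",w2p(C,[p+[.045*np.cos(y),.045*np.sin(y),-.007]]),"tcp line",w2p(C,[[p[0]+.03,p[1]+.03*np.tan(y),.15]]))
a=np.hstack([cv2.resize(cv2.imread(f"pics/{f}.png")[135:185,245:305],None,fx=6.5,fy=6.5,interpolation=cv2.INTER_CUBIC) for f in("w4","w5")])
cv2.imwrite("pics/holes.png",a)
```

```text
t 12.08 p [0.4966 0.2722 0.2571] rpy [ 3.142 -0.    -0.099] F [ 0.28 -0.37 -2.43] M [-0.04  0.03 -0.01] w 0.0318 g 24.998335540294647 q6 [ 0.85  0.16 -0.18  0.   -1.22  0.63]
hole expected [[277.19040237 163.99657862]] tcp line [[276.77869798 166.21476351]]
```

View pics/holes.png

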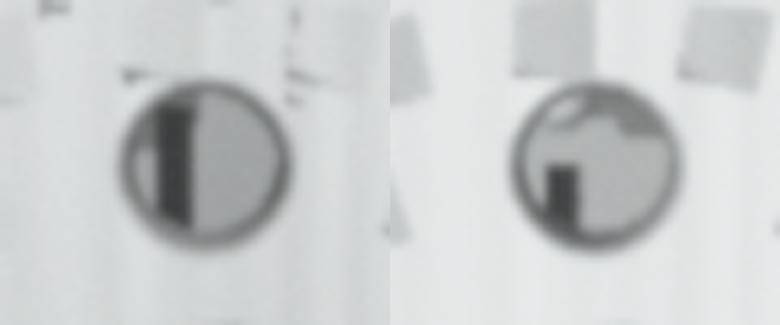

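Run:
```python
from h import *
L=lambda f:(lambda d:(d["K"],d["R"],d["t"]))(np.load(f))
C4,C5=L("w4.npz"),L("w5.npz")
b4=p2w(C4,[[271.9,150.4],[271.9,162]],.15);b5=p2w(C5,[[271.5,160.4],[271.5,168]],.15);s5=p2w(C5,[[271.9,151.6]],.162)
h4=p2w(C4,[[276.4,160.4]],.2568-.007);h5=p2w(C5,[[276.7,160.4]],.2571-.007)
print(b4,b5,s5,h4,h5)
a=np.radians(-5.7);ux=np.array([np.cos(a),np.sin(a)]);uy=np.array([-ux[1],ux[0]])
# tangential coords -> centre
cx=b4[:,:2]@ux; cy=b5[:,:2]@uy
c=ux*cx.mean()+uy*cy.mean();print("drive",c,"r ends",(b4[0,:2]-c)@uy,(b5[0,:2]-c)@ux,"stud r",(s5[0,:2]-c)@ux,(s5[0,:2]-c)@uy)
for h,p,y in((h4,[.4989,.271],1.47),(h5,[.4966,.2722],-.099)):
    q=h[0,:2]-p;print("disc off tool x",q@[np.cos(y),np.sin(y)]-.045,"tool y",q@[np.sin(y),-np.cos(y)])
off=.0014;y=-.0995
print("target tcp",c-off*np.array([np.cos(y),np.sin(y)]));plan([*(c-off*np.array([np.cos(y),np.sin(y)])),.205],y,1)
```

```text
[[0.50026395 0.3127284  0.15      ]
 [0.49937631 0.30418786 0.15      ]] [[0.53130496 0.27269024 0.15      ]
 [0.52564421 0.27327002 0.15      ]] [[0.53890171 0.27147639 0.162     ]] [[0.50414601 0.3171397  0.2498    ]] [[0.54306069 0.26779742 0.2501    ]]
drive [0.49659654 0.27616198] r ends 0.03674986116643498 0.03488161384116352 stud r 0.042561364870293605 -0.00046068968080198225
disc off tool x 0.0014333984352919646 tool y 0.0005765442629328596
disc off tool x 0.0016683427692980868 tool y -0.00021108084156170652
target tcp [0.49520347 0.27630105]
[[-1.8, -4.0, 52.0, 0.0005]]
```

>>> servo_tool(
  series=[
    [[-1.2,-2.1,5,0],[-1.2,-2.1,9,0],[0,0,10,0],[0,0,10,0],[0,0,10,0],[0,0,7,0],[0,0,4,0],[0,0,2,0],[0,0,0,0],[0,0,0,0]],
  ],
)

```text
t: 12.97
eef_pos: [0.4949, 0.2767, 0.2004]
ee_rot: [-3.141, -0.0, -0.1]
force: [-0.3, 0.1, -2.0]
width: 0.0318
gripper_force: 25.0
```

>>> servo_tool(
  series=[
    [[0,0,1,0],[0,0,1,0],[0,0,1,0],[0,0,1,0],[0,0,1,0],[0,0,1,0],[0,0,1,0],[0,0,0,0],[0,0,0,0],[0,0,0,0]],
  ],
)

```text
t: 13.8
eef_pos: [0.4947, 0.2766, 0.1931]
ee_rot: [3.142, -0.0, -0.1]
force: [0.1, -0.2, -2.3]
width: 0.0317
gripper_force: 25.0
```

```bash
python3 -c "
from h import *
st()"
```

```text
t 13.8 p [0.4947 0.2766 0.1931] rpy [ 3.142 -0.    -0.1  ] F [ 0.08 -0.23 -2.3 ] M [0.04 0.01 0.01] w 0.0317 g 24.998339116573334 q6 [ 0.86  0.21 -0.28  0.   -1.08  0.62]
```

>>> servo_tool(
  series=[
    [[0,0,0.5,0],[0,0,0.5,0],[0,0,0.5,0],[0,0,0.5,0],[0,0,0.5,0],[0,0,0.5,0],[0,0,0,0],[0,0,0,0],[0,0,0,0],[0,0,0,0]],
  ],
)

```text
t: 14.63
eef_pos: [0.4946, 0.2766, 0.1901]
ee_rot: [-3.142, -0.0, -0.1]
force: [-0.5, -0.4, -2.4]
width: 0.0316
gripper_force: 25.0
```

```bash
python3 -c "
from h import *
st()"
```

```text
t 14.63 p [0.4946 0.2766 0.1901] rpy [-3.142 -0.    -0.1  ] F [-0.49 -0.36 -2.35] M [-0.03  0.02 -0.01] w 0.0316 g 24.998387396335602 q6 [ 0.86  0.21 -0.28 -0.   -1.08  0.62]
```

>>> servo_tool(
  series=[
    [[0,0,0.5,0],[0,0,0.5,0],[0,0,0.5,0],[0,0,0.5,0],[0,0,0.5,0],[0,0,0.5,0],[0,0,0,0],[0,0,0,0],[0,0,0,0],[0,0,0,0]],
  ],
)

```text
t: 15.47
eef_pos: [0.4947, 0.2766, 0.1871]
ee_rot: [-3.142, -0.0, -0.1]
force: [-0.2, -0.2, -2.5]
width: 0.032
gripper_force: 25.0
```

```bash
python3 -c "
from h import *
st()"
```

```text
t 15.47 p [0.4947 0.2766 0.1871] rpy [-3.142 -0.    -0.1  ] F [-0.24 -0.16 -2.53] M [-0.07 -0.02 -0.04] w 0.032 g 24.998425841331482 q6 [ 0.86  0.21 -0.29  0.   -1.07  0.62]
```

>>> servo_tool(
  series=[
    [[0,0,0.7,0],[0,0,0.7,0],[0,0,0.7,0],[0,0,0.7,0],[0,0,0.7,0],[0,0,0.7,0],[0,0,0,0],[0,0,0,0],[0,0,0,0],[0,0,0,0]],
  ],
)

```text
t: 16.3
eef_pos: [0.4947, 0.2766, 0.1829]
ee_rot: [-3.141, -0.0, -0.1]
force: [-0.4, 0.0, -2.2]
width: 0.0318
gripper_force: 25.0
```

```bash
python3 -c "
from h import *
st()"
```

```text
t 16.3 p [0.4947 0.2766 0.1829] rpy [-3.141 -0.    -0.1  ] F [-0.37  0.   -2.19] M [-0.05 -0.01  0.  ] w 0.0318 g 24.998356103897095 q6 [ 0.86  0.21 -0.29  0.   -1.06  0.62]
```

>>> servo_tool(
  series=[
    [[0,0,0.8,0],[0,0,0.8,0],[0,0,0.8,0],[0,0,0.8,0],[0,0,0.8,0],[0,0,0.8,0],[0,0,0,0],[0,0,0,0],[0,0,0,0],[0,0,0,0]],
  ],
)

```text
t: 17.13
eef_pos: [0.4946, 0.2766, 0.1781]
ee_rot: [-3.142, -0.0, -0.1]
force: [-0.3, -0.5, -2.0]
width: 0.0317
gripper_force: 25.0
```

>>> servo_tool(
  series=[
    [[0,0,0.5,0],[0,0,0.5,0],[0,0,0.5,0],[0,0,0.5,0],[0,0,0,0],[0,0,0,0],[0,0,0,0],[0,0,0,0],[0,0,0,0],[0,0,0,0]],
  ],
)

```text
t: 17.97
eef_pos: [0.4946, 0.2766, 0.1761]
ee_rot: [-3.142, -0.0, -0.1]
force: [-0.1, 0.3, -2.8]
width: 0.0319
gripper_force: 25.0
```

```bash
python3 -c "
from h import *
st()"
```

```text
t 17.97 p [0.4946 0.2766 0.1761] rpy [-3.142 -0.    -0.1  ] F [-0.1   0.33 -2.82] M [ 0.01 -0.02  0.  ] w 0.0319 g 24.99829888343811 q6 [ 0.86  0.22 -0.3  -0.   -1.05  0.62]
```

>>> servo_tool(
  series=[
    [[0,0,0.5,0],[0,0,0.5,0],[0,0,0.5,0],[0,0,0.5,0],[0,0,0.5,0],[0,0,0.5,0],[0,0,0,0],[0,0,0,0],[0,0,0,0],[0,0,0,0]],
  ],
)

```text
t: 18.8
eef_pos: [0.4947, 0.2766, 0.1731]
ee_rot: [-3.142, -0.0, -0.1]
force: [0.3, 0.3, -2.7]
width: 0.0318
gripper_force: 25.0
```

```bash
python3 -c "
from h import *
st()"
```

```text
t 18.8 p [0.4947 0.2766 0.1731] rpy [-3.142 -0.    -0.1  ] F [ 0.33  0.32 -2.66] M [-0.04 -0.   -0.02] w 0.0318 g 24.998334646224976 q6 [ 0.86  0.22 -0.31  0.   -1.04  0.62]
```

>>> servo_tool(
  series=[
    [[0,0,0.7,0],[0,0,0.7,0],[0,0,0.7,0],[0,0,0.7,0],[0,0,0.7,0],[0,0,0.5,0],[0,0,0,0],[0,0,0,0],[0,0,0,0],[0,0,0,0]],
  ],
)

```text
t: 19.63
eef_pos: [0.4947, 0.2766, 0.1691]
ee_rot: [-3.142, -0.0, -0.1]
force: [-0.4, 0.5, -2.0]
width: 0.0318
gripper_force: 25.0
```

>>> servo_tool(
  series=[
    [[0,0,0.7,0],[0,0,0.7,0],[0,0,0.7,0],[0,0,0.7,0],[0,0,0.7,0],[0,0,0.5,0],[0,0,0,0],[0,0,0,0],[0,0,0,0],[0,0,0,0]],
  ],
)

```text
t: 20.47
eef_pos: [0.4947, 0.2766, 0.1651]
ee_rot: [-3.142, -0.0, -0.1]
force: [-0.1, -0.2, -3.2]
width: 0.0316
gripper_force: 25.0
```

```bash
python3 -c "
from h import *
st()"
```

```text
t 20.47 p [0.4947 0.2766 0.1651] rpy [-3.142 -0.    -0.1  ] F [-0.14 -0.2  -3.2 ] M [-0.04 -0.01 -0.01] w 0.0316 g 24.998481273651123 q6 [ 0.86  0.23 -0.32 -0.   -1.02  0.62]
```

>>> servo_tool(
  series=[
    [[0,0,0.5,0],[0,0,0.5,0],[0,0,0.5,0],[0,0,0.3,0],[0,0,0,0],[0,0,0,0],[0,0,0,0],[0,0,0,0],[0,0,0,0],[0,0,0,0]],
  ],
)

```text
t: 21.3
eef_pos: [0.4947, 0.2766, 0.1634]
ee_rot: [-3.141, -0.0, -0.1]
force: [-1.9, -0.4, 1.8]
width: 0.0317
gripper_force: 25.0
```

```bash
python3 -c "
from h import *
st()"
```

```text
t 21.3 p [0.4947 0.2766 0.1634] rpy [-3.141 -0.    -0.1  ] F [-1.93 -0.42  1.82] M [-0.2   0.64 -0.01] w 0.0317 g 24.99933421611786 q6 [ 0.86  0.23 -0.32  0.   -1.02  0.62]
```

>>> servo_tool(
  series=[
    [[0,0,0,0],[0,0,0,0],[0,0,0,0],[0,0,0,0],[0,0,0,0],[0,0,0,0],[0,0,0,0],[0,0,0,0],[0,0,0,0],[0,0,0,0]],
  ],
  claw=-0.3,
)

```text
t: 22.13
eef_pos: [0.4946, 0.2766, 0.1633]
ee_rot: [3.142, -0.0, -0.1]
force: [0.1, 0.3, 0.4]
width: 0.0568
gripper_force: 0.0
```

>>> servo_tool(
  series=[
    [[0,0,-2,0],[0,0,-4,0],[0,0,-8,0],[0,0,-15,0],[0,0,-15,0],[0,0,-15,0],[0,0,-20,0],[0,0,-20,0],[0,0,-10,0],[0,0,0,0]],
  ],
)

```text
t: 22.97
eef_pos: [0.4957, 0.2773, 0.2755]
ee_rot: [-3.138, -0.004, -0.099]
force: [0.4, -0.2, -0.4]
width: 0.0571
gripper_force: 0.0
```

>>> servo_tool(
  series=[
    [[-8,0,-10,0],[-8,0,-10,0],[-8,0,-10,0],[-8,0,-10,0],[-8,0,-10,0],[-5,0,-5,0],[0,0,0,0],[0,0,0,0],[0,0,0,0],[0,0,0,0]],
  ],
)

```text
t: 23.8
eef_pos: [0.4498, 0.2809, 0.3265]
ee_rot: [3.141, 0.001, -0.1]
force: [-0.1, -1.2, -0.1]
width: 0.0568
gripper_force: 0.0
```

Run:
```python
from h import *
s=st();im=eyes.grab_frame("wrist");C=cam("wrist");cv2.imwrite("pics/w6.png",im[:,:,::-1]);np.savez("w6.npz",K=C[0],R=C[1],t=C[2])
u,v=w2p(C,[[.496,.2765,.156]])[0].astype(int);print(u,v,u-100,v-100)
y0=max(v-100,0);print(y0);cv2.imwrite("pics/w6c.png",cv2.resize(im[y0:v+100,u-110:u+110,::-1],None,fx=2.8,fy=2.8,interpolation=cv2.INTER_CUBIC))
```

```text
t 23.8 p [0.4498 0.2809 0.3265] rpy [ 3.141e+00  1.000e-03 -1.000e-01] F [-0.05 -1.17 -0.09] M [-0.01 -0.04  0.04] w 0.0568 g 0.0 q6 [ 0.93  0.07 -0.14 -0.   -1.37  0.54]
276 138 176 38
38
```

View pics/w6c.png

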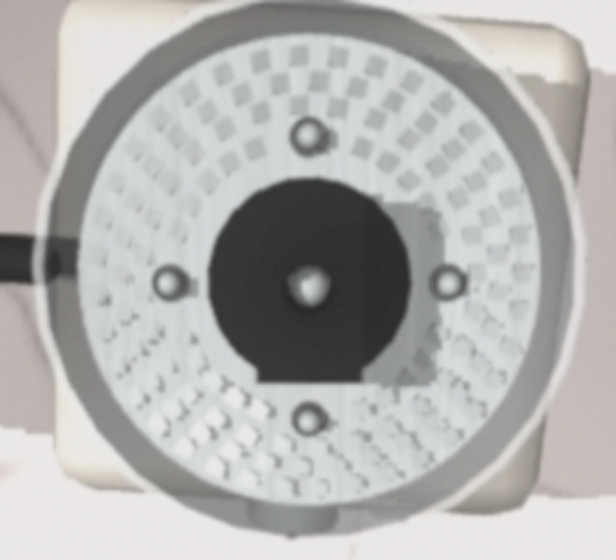

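The picture shows the disc flat in the bowl. All four studs stand through their holes, at crop pixels (310,137), (171,283), (449,283) and (309,419), and the spindle tip is centred in the hub at (309,285). The gripper is clear of everything, so I'm handing in.

```bash
python3 -c "
from station import ticket
print(ticket.job_done())"
```

```text
the job is handed in; nothing more can be done
None
```

The steel disc is on the food processor, flat on the drive plate with all four studs through its holes, and I let go and handed the job in at about 24 s of the 61 s. The hand-in returned no verdict. The disc slid on already lined up with the studs, so no turning against them was needed, and the last pushing force I read was about 4 N as it seated.

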